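# Fetch the garlic from behind the condiments

### The arm

A 6-joint arm with a two-finger parallel gripper is mounted at the origin on a cart in front of the work surface, level with it; the furniture and walls round the work are solid. World frame = base frame: x ahead of the robot, y to its left, z up, the work surface at z = 0. Lengths are in mm, angles in rad, forces in N, time in s.
With the tool pointing down it reaches from about 275 to 750 mm from the base axis. Payload 10.2 kg.
Tool frame: the origin (TCP) lies at the centre of the arm's flange, where the gripper is bolted on; the fingertips stand 173 mm ahead of it and the grasp point (between the pads) lies 155 mm ahead of it; z points along the fingers, y is the line along which they close (so a half turn about z gives the same grasp; the last joint's range is limited). The gripper opens to 85 mm and grips with 20 to 120 N. Pads are 22 mm wide; open, the fingers measure 114 mm over their backs; the gripper's body (76 mm by 85 mm) begins 54 mm behind the grasp point. The pads swing forward as they close: fully open they stand 13 mm farther back than shut.
Start: joints at [0.905, 0.313, 1.498, -0, 1.331, -0.223], TCP at [224.961, 474.368, 404.694] pointing down, gripper open.
Joint ranges: [-2.94, 2.94], [-0.97, 2.17], [0.19, 2.56], [-1.23, 4.37], [0.02, 3.11], [-2.88, 2.88]. Speed limits (rad/s): [2.39, 2.39, 3.01, 3.14, 3.14, 3.14].

### API

Orientations are given as a unit quaternion [w, x, y, z].
In Python, from rig import status, capture, camera_info, ticket gives the robot as it stands.
- The arm moves only by the shell command python3 -m crank 'ROWS' [FORCE]. ROWS is JSON, a list of rows, each a list of 7 numbers: the shift along the tool's x, y, z as a fraction of full scale, then the turn, a rotation vector about the tool's x, y, z as a fraction of full scale, then the closure, from 0 (fully open) to 1 (shut). A call has 1 to 12 rows; each row is the pose to reach, as a shift and turn from the pose commanded when the call began, along the tool's axes at that moment; what a row does not reach only later rows make up. Full scale, the value 1, is 0.1 m for a shift and 45 degrees for a turn. A row lasts 1/10 s, in which the tool goes at most 50 mm and 8.59 degrees, less where a joint would pass 70% of its speed; a pose out of reach is approached as far as the arm can. A call with a number of a shift or a turn outside -1 to 1 is refused whole. A call with a gripper value outside its range is refused whole. The fingers move at their own pace and stop on an object; FORCE is the grip in N (left out, the last holds). Time passes only in rows, so rows that repeat a pose let the fingers close. It gives the time, the measured TCP pose, the force, the opening and the grip force at its end, in the units of the state.
- status.sense(): the state, without advancing time (a new reading comes with each control period).
- capture(name): name is "scene" or "top" or "wrist"; returns (picture, depth): 420x560x3 uint8, red, green, blue; 420x560 float32, mm along the optical axis (not along the pixel's ray), 0 where there is no reading.
- camera_info(name): a dict with "K" (3x3 intrinsics, pixels), "camera_from_world" (4x4, takes a point from world to camera coordinates). Camera axes: x right, y up, looking along -z (the intrinsics and any distortion apply to the point x, -y, -z); pixel columns grow to the right and rows downward; lengths in mm; the calibration is good to about 2 mm. A picture is of the moment at which its call begins: read the wrist's pose just before it. camera_info takes no time and is no camera call; for the wrist camera it gives the pose at the moment of the call.
- ticket.finish_job(): hands the job in; it is judged then, once.
The state is a dict: "time_s": time; "joints": joint angles; "dq": joint speeds; "tau": joint torques, N m; "eef_pos": TCP position; "ee_rot": TCP orientation; "force": force on the tool from outside, world axes, zero at the start; "wrist_torque": the same for the moment, N m; "grip_width": opening from 0.0 (shut) to 1.0 (fully open); "grip_force": force on a finger pad.
Only numpy, scipy, OpenCV 4.12 (cv2) and the standard library are available. Lean on these libraries where they do the work, as an engineer would, in place of code of your own. Each camera call takes 0.05 s, during which the arm holds its last target. There are 200 camera calls.

### The job

The garlic bulb stands at the back of the wooden condiment tray, closed in by the spice jar, the tea carton and the pepper mill. Clear those three onto the blue mat, standing upright, then take the garlic out and set it upright in the middle of the small round board while they wait on the mat, and finally put each of the three back upright on the very spot of the tray where it stood before. Knock nothing over, and leave the mug and the teaspoon where they are.

Things in the scene. Friction and masses are not known exactly. Their poses are not given: they have to be found in the camera images.
- tray: low wooden condiment tray, fixed, 138 mm deep (its x) by 200 mm wide (its y); floor 8 mm above the worktop, rim 16 mm high. Origin on the worktop under the back middle seat; x points to its back, y to its left, z up. Seats, marked by dark rounds 52 mm across: back middle (0, 0), left (0, +62 mm), front (-62 mm, 0), right (0, -62 mm). Rim outer faces at x = -91 and +47, y = +-100 mm
- mat: flat blue rectangular mat, fixed, 110 mm (its x) by 240 mm (its y), 3 mm thick; origin at the centre of its underside. It lies left or right of the middle of the worktop, in front; the round board lies on the other side. Empty at the start; the three things fit on it in a row along its y, 80 mm apart
- board: small round light wooden board, fixed, 104 mm across, top 10 mm above the worktop; origin at the centre of its underside
- garlic: garlic bulb, 53 mm across, 53 mm high with a pointed top, widest about 20 mm up, 20 to 45 g; origin at the centre of its underside, z up. Starts on the tray's back middle seat at any turn
- spice_jar: round glass spice jar with a green cap, 46 mm across, 106 mm high, about 110 g, upright; origin at the centre of its underside, z up. Starts on the left, front or right seat
- carton: red tea carton with a gable top, 54 mm (its x) by 49 mm (its y), 124 mm high; the straight sides (grip here) reach up to 89 mm; about 35 g; origin at the centre of its underside, z up. Starts on the left, front or right seat, its sides parallel to the tray's to about 3 degrees
- pepper_mill: dark wooden pepper mill with a steel top, waisted: 43 mm across from 24 to 88 mm up, 49 mm at the foot, 47 mm just below the top, 108 mm high, about 180 g; origin at the centre of its underside, z up. Starts on the left, front or right seat
- mug: green mug with a handle, 86 mm wide, 118 mm over the handle, 96 mm high, loose; a bystander to leave alone; origin at the centre of its outline on the underside
- teaspoon: steel teaspoon, 139 by 28 mm, 12 mm high, loose, lying between the tray and the sink; a bystander to leave alone; origin at the centre of its outline on the underside

How it is judged (in metres and radians):
On the way, in this order (a step that is already met when the one before it is completed fails the run):
1. the spice jar, the carton and the pepper mill all stand upright and released on the blue mat, the garlic still on its seat (x of spice_jar in the frame of mat between -0.055 and 0.055 m and y of spice_jar in the frame of mat between -0.12 and 0.12 m and z of each of spice_jar, carton, pepper_mill in the frame of mat below 0.012 m and angle between each of spice_jar, carton, pepper_mill's own z axis and vertical below 0.15 rad and linear speed of each of spice_jar, carton, pepper_mill below 0.03 m/s and contact force between the fingers and spice_jar below 0.2 N and x of carton in the frame of mat between -0.055 and 0.055 m and y of carton in the frame of mat between -0.12 and 0.12 m and contact force between the fingers and carton below 0.2 N and x of pepper_mill in the frame of mat between -0.055 and 0.055 m and y of pepper_mill in the frame of mat between -0.12 and 0.12 m and contact force between the fingers and pepper_mill below 0.2 N and distance of garlic from where it was at the start of the episode below 0.015 m), for 0.2 s.
2. the garlic rests upright, released, in the middle of the round board, the three others still on the mat (horizontal distance between garlic and board below 0.02 m and z of garlic in the frame of board below 0.022 m and angle between garlic's own z axis and vertical below 0.3 rad and linear speed of each of garlic, spice_jar, carton, pepper_mill below 0.03 m/s and contact force between the fingers and garlic below 0.2 N and x of spice_jar in the frame of mat between -0.055 and 0.055 m and y of spice_jar in the frame of mat between -0.12 and 0.12 m and z of each of spice_jar, carton, pepper_mill in the frame of mat below 0.012 m and angle between each of spice_jar, carton, pepper_mill's own z axis and vertical below 0.15 rad and contact force between the fingers and spice_jar below 0.2 N and x of carton in the frame of mat between -0.055 and 0.055 m and y of carton in the frame of mat between -0.12 and 0.12 m and contact force between the fingers and carton below 0.2 N and x of pepper_mill in the frame of mat between -0.055 and 0.055 m and y of pepper_mill in the frame of mat between -0.12 and 0.12 m and contact force between the fingers and pepper_mill below 0.2 N), for 0.2 s.
At the end, for the whole second after the job is handed in: The garlic rests upright (within 0.3 rad) on the round board within 20 mm of its centre; the spice jar, the carton and the pepper mill stand upright (within 0.15 rad), each within 15 mm of where it stood at the start; all released and at rest (horizontal distance between garlic and board below 0.02 m and z of garlic in the frame of board below 0.022 m and angle between garlic's own z axis and vertical below 0.3 rad and linear speed of garlic below 0.03 m/s and contact force between the fingers and garlic below 0.2 N and distance of each of spice_jar, carton, pepper_mill from where it was at the start of the episode below 0.015 m and angle between each of spice_jar, carton, pepper_mill's own z axis and vertical below 0.15 rad and linear speed of each of spice_jar, carton, pepper_mill below 0.02 m/s); the robot touches nothing.
It fails at once if the spice jar is knocked over (angle between spice_jar's own z axis and vertical above 0.7 rad).
It fails at once if the carton is knocked over (angle between carton's own z axis and vertical above 0.7 rad).
It fails at once if the pepper mill is knocked over (angle between pepper_mill's own z axis and vertical above 0.7 rad).
It fails at once if the mug or the teaspoon is disturbed (over 20 mm) (distance of any of mug, teaspoon from where it was at the start of the episode above 0.02 m).
It also fails if it takes over 134 s, if anything falls off the work surface, if the arm or the gripper's body presses on something with over 40 N, if the wrist force passes 120 N, or if a joint passes its speed limit or range.

## Working session

There is one attempt and no reset: what is moved stays moved. The work goes in short steps, Python scripts to look and compute and a shell command to move; the robot and the scene stay as the last step left them, time stands still between calls to the robot, and variables do not carry over. Pictures are saved under pics/ and viewed, at most 14 in all, crops included, and the job is handed in when it is done.

```bash
mkdir -p pics; ls
python3 - <<'E'
from rig import status,capture,camera_info
import cv2,numpy as np
print(status.sense())
for n in("scene","top"):
    p,d=capture(n);cv2.imwrite(f"pics/{n}0.png",p[:,:,::-1]);np.save(f"pics/{n}0.npy",d);i=camera_info(n);print(n,i)
E
```

```text
pics
{'time_s': 0.0, 'joints': array([ 9.04596560e-01,  3.13451643e-01,  1.49847080e+00,  4.25917522e-05,
        1.33096842e+00, -2.23392880e-01]), 'dq': array([-1.21364720e-03, -3.32081027e-05, -3.67251311e-04,  1.19933340e-03,
       -5.72589290e-04, -1.36503132e-03]), 'tau': array([ 2.55791947e-04, -4.12271690e+01, -2.59736019e+01, -1.06617611e-04,
        4.19959193e-03, -1.67533648e-05]), 'eef_pos': array([224.92873009, 474.32945445, 404.12139043]), 'ee_rot': array([-2.97963163e-04,  2.19603926e-01,  9.75588896e-01, -5.77045680e-04]), 'force': array([-0.51752234,  0.42901267,  1.1410108 ]), 'wrist_torque': array([-0.03893505,  0.00537488, -0.05849118]), 'grip_force': 0.0, 'grip_width': 1.0005395969633077}
scene {'K': array([[469.23170444,   0.        , 285.41327906],
       [  0.        , 469.23170444, 216.64865319],
       [  0.        ,   0.        ,   1.        ]]), 'camera_from_world': array([[ 7.41266491e-01, -6.70989091e-01, -1.72519165e-02,
        -4.38328481e+02],
       [ 4.02999897e-01,  4.24360502e-01,  8.10869439e-01,
        -2.40409921e+02],
       [-5.36763516e-01, -6.08022865e-01,  5.84972755e-01,
        -5.94494574e+02],
       [ 0.00000000e+00,  0.00000000e+00,  0.00000000e+00,
         1.00000000e+00]])}
top {'K': array([[447.9034328 ,   0.        , 286.28674094],
       [  0.        , 447.9034328 , 206.00194506],
       [  0.        ,   0.        ,   1.        ]]), 'camera_from_world': array([[ 1.31556557e-02, -9.99404096e-01,  3.19120866e-02,
        -5.63342701e+01],
       [ 9.93222315e-01,  1.67469117e-02,  1.15017277e-01,
        -5.79627472e+02],
       [-1.15483167e-01,  3.01826688e-02,  9.92850767e-01,
        -9.06708042e+02],
       [ 0.00000000e+00,  0.00000000e+00,  0.00000000e+00,
         1.00000000e+00]])}
```

View pics/top0.png

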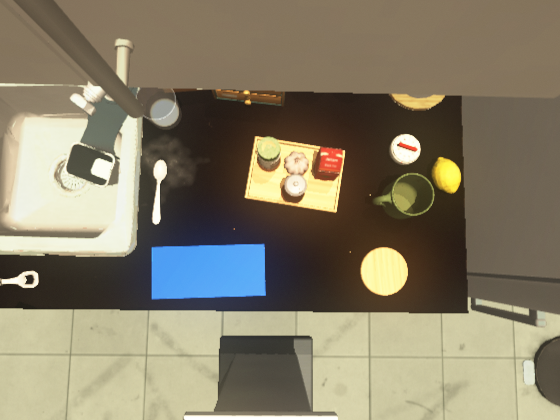

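View pics/scene0.png

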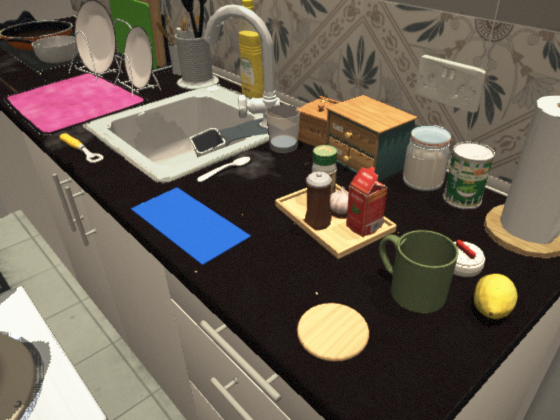

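The top view shows the jar on the left seat (268,150), the mill in front (294,186), the carton on the right (330,162) and the garlic between them (296,160). The mat is at (208,271), the board at (384,271), and the mug (408,197) and spoon (160,190) stand clear. The scene view agrees with this.

```bash
cat > h.py <<'E'
import numpy as np,cv2
from rig import status,capture,camera_info
from scipy.spatial.transform import Rotation as R
def ray(info,uv,z):
    K,T=info["K"],info["camera_from_world"]; Rm,t=T[:3,:3],T[:3,3]
    uv=np.atleast_2d(uv).astype(float); k=np.c_[uv,np.ones(len(uv))]@np.linalg.inv(K).T
    d=(k*[1,-1,-1])@Rm; o=-Rm.T@t
    return o+d*((z-o[2])/d[:,2])[:,None]
def cloud(info,dep):
    v,u=np.mgrid[:420,:560]; k=np.stack([u,v,np.ones_like(u)],-1)@np.linalg.inv(info["K"]).T
    c=k*dep[...,None]*[1,-1,-1]; T=info["camera_from_world"]
    return (c-T[:3,3])@T[:3,:3]
def biggest(m):
    cs,_=cv2.findContours(m.astype(np.uint8),cv2.RETR_EXTERNAL,cv2.CHAIN_APPROX_NONE)
    return max(cs,key=cv2.contourArea)[:,0]
def rect(P):
    (c,s,a)=cv2.minAreaRect(P[:,:2].astype(np.float32)); return np.round(c,1),np.round(s,1),round(a,2)
E
cat > m.py <<'E'
from h import *
n="top";i=camera_info(n);p=cv2.imread("pics/top0.png");d=np.load("pics/top0.npy")
H=cv2.cvtColor(p,cv2.COLOR_BGR2HSV);h,s,v=[H[...,k].astype(int) for k in range(3)];W=cloud(i,d)
v_,u_=np.mgrid[:420,:560]
c=biggest((h>100)&(h<125)&(s>150)&(v>80)&(u_<300)&(v_>220));print("mat",rect(ray(i,c,3)))
w=(h>8)&(h<28)&(s>60)&(v>110)
c=biggest(w&(v_>230)&(u_>350)&(u_<420));P=ray(i,c,10);print("board",cv2.minEnclosingCircle(P[:,:2].astype(np.float32)),cv2.fitEllipse(c))
z=W[...,2];reg=(u_>235)&(u_<355)&(v_>128)&(v_<220)
m=reg&(z>11)&(z<20);print("rimdepth",rect(W[m]),np.median(z[m]))
c=biggest(cv2.morphologyEx((reg&((w)|(z>14))).astype(np.uint8),cv2.MORPH_OPEN,np.ones((3,3))));print("tray hull16",rect(ray(i,c,16)))
for nm,lo,hi,(u0,u1,v0,v1) in [("jar",98,112,(250,285,130,170)),("mill",95,115,(275,312,165,205)),("cart",80,130,(312,350,140,185)),("garlic",25,75,(280,312,145,178))]:
    m=(z>lo)&(z<hi)&(u_>u0)&(u_<u1)&(v_>v0)&(v_<v1)
    Q=W[m];print(nm,len(Q),"zmax",Q[:,2].max().round(),"med",np.median(Q,0).round(1),"box",rect(Q),"circ",[np.round(x,1) for x in cv2.minEnclosingCircle(Q[:,:2].astype(np.float32))])
E
python3 m.py
```

```text
mat (array([442.8, 115.7]), array([111.4, 240.9]), 2.4)
board ((447.6839904785156, -258.29705810546875), 52.01165008544922) ((383.6038513183594, 270.901611328125), (47.06725311279297, 48.55546951293945), 160.161865234375)
rimdepth (array([652.8, -67. ]), array([199.8, 138.8]), 81.87) 14.717350276504105
tray hull16 (array([653.7, -65.9]), array([201.2, 141.1]), 81.52)
jar 136 zmax 112.0 med [681.5  -8.2 110.8] box (array([684.4, -10. ]), array([45.7, 43.2]), 0.22) circ [array([684.4,  -8.7]), np.float64(23.0)]
mill 414 zmax 115.0 med [613.2 -62.  107.2] box (array([614.4, -62.2]), array([44.1, 43.4]), 1.23) circ [array([614.3, -62.9]), np.float64(22.7)]
cart 618 zmax 130.0 med [ 660.2 -129.4  105. ] box (array([ 666. , -130.9]), array([45.6, 51.4]), 85.17) circ [array([ 666.3, -131.2]), np.float64(32.6)]
garlic 430 zmax 61.0 med [670.1 -66.8  42.9] box (array([672.9, -67.8]), array([49.6, 45.1]), 84.92) circ [array([672. , -68.1]), np.float64(26.3)]
```

```bash
cat >> h.py <<'E'
def now():
    s=status.sense();w,x,y,z=s["ee_rot"];Y=R.from_quat([x,y,z,w]).as_matrix()[:,1]
    return np.array(s["eef_pos"]),np.degrees(np.arctan2(Y[1],Y[0])),s
def plan(*wps):
    """waypoints (x,y,z,yaw of tool y in deg): prints per-call final shift (tool units) and z turn"""
    p,a,_=now(); p=p.copy()
    print("from",p.round(1),round(a,1))
    for wp in wps:
        q=np.array(wp[:3],float);b=a if len(wp)<4 else wp[3]
        n0=None;k=0
        while k<9:
            t=np.radians(a);M=np.array([[np.sin(t),-np.cos(t),0],[np.cos(t),np.sin(t),0],[0,0,-1]]) # rows: tool x,y,z
            e=M@(q-p)/100; tw=-((b-a+180)%360-180)/45
            n=max(1,int(np.ceil(max(abs(e).max(),abs(tw))-.004)))
            st=np.round(e/n,2);sw=round(tw/n,2);p=p+M.T@st*100;a=a-sw*45;k+=1
            print("  ",st.tolist(),"turn",sw,"->",p.round(1),round(a,1))
            if n==1:break
E
python3 -c "
from h import *
plan((613.8,-61.8,345,81.8),(613.8,-61.8,238))"
```

```text
from [224.9 474.3 404.2] 64.6
   [0.97, -0.53, 0.1] turn -0.06 -> [289.9 384.9 394.2] 67.3
   [0.94, -0.57, 0.1] turn -0.06 -> [354.6 296.1 384.2] 70.0
   [0.91, -0.62, 0.1] turn -0.07 -> [419.  206.7 374.2] 73.2
   [0.88, -0.67, 0.1] turn -0.06 -> [483.8 117.1 364.2] 75.9
   [0.85, -0.71, 0.1] turn -0.07 -> [549.   27.5 354.2] 79.0
   [0.81, -0.75, 0.09] turn -0.06 -> [614.2 -61.5 345.2] 81.7
   [-0.0, -0.0, 0.54] turn -0.0 -> [614.2 -61.5 291.2] 81.7
   [-0.0, -0.0, 0.53] turn -0.0 -> [614.2 -61.5 238.2] 81.7
```

```bash
sed -i 's/\[\[np.sin(t),-np.cos(t),0\]/[[-np.sin(t),np.cos(t),0]/' h.py
python3 -c "
from h import *
plan((613.8,-61.8,338,81.8),(613.8,-61.8,238))"
```

```text
from [224.9 474.3 404.2] 64.6
   [-0.97, -0.53, 0.11] turn -0.06 -> [289.9 384.9 393.2] 67.3
   [-0.94, -0.57, 0.11] turn -0.06 -> [354.6 296.1 382.2] 70.0
   [-0.91, -0.62, 0.11] turn -0.07 -> [419.  206.7 371.2] 73.2
   [-0.88, -0.67, 0.11] turn -0.06 -> [483.8 117.1 360.2] 75.9
   [-0.85, -0.71, 0.11] turn -0.07 -> [549.   27.5 349.2] 79.0
   [-0.81, -0.75, 0.11] turn -0.06 -> [614.2 -61.5 338.2] 81.7
   [0.0, -0.0, 1.0] turn -0.0 -> [614.2 -61.5 238.2] 81.7
```

```bash
python3 -m crank '[[-0.5,-0.27,0.05,0,0,-0.03,0],[-0.97,-0.53,0.11,0,0,-0.06,0],[-0.97,-0.53,0.11,0,0,-0.06,0]]' 40 && python3 -m crank '[[-0.47,-0.28,0.05,0,0,-0.03,0],[-0.94,-0.57,0.11,0,0,-0.06,0],[-0.94,-0.57,0.11,0,0,-0.06,0]]'
python3 -c "
from h import *
plan((613.8,-61.8,338,81.8),(613.8,-61.8,238))"
```

```text
time_s: 0.4
eef_pos: [291.6, 382.3, 392.9]
ee_rot: [-0.0, 0.198, 0.98, -0.001]
force: [0.5, 0.3, 0.5]
grip_width: 1.001
grip_force: 0.0
time_s: 0.7
eef_pos: [356.4, 293.6, 382.1]
ee_rot: [-0.0, 0.175, 0.985, -0.001]
force: [-0.5, -0.0, 0.5]
grip_width: 1.002
grip_force: 0.0
from [356.4 293.6 382.1] 69.8
   [-0.91, -0.61, 0.11] turn -0.07 -> [420.8 204.9 371.1] 73.0
   [-0.88, -0.66, 0.11] turn -0.07 -> [485.7 116.1 360.1] 76.1
   [-0.83, -0.71, 0.11] turn -0.06 -> [549.3  27.3 349.1] 78.8
   [-0.81, -0.75, 0.11] turn -0.07 -> [614.2 -62.  338.1] 82.0
   [0.0, 0.0, 1.0] turn -0.0 -> [614.2 -62.  238.1] 82.0
```

```bash
python3 -m crank '[[-0.46,-0.3,0.05,0,0,-0.03,0],[-0.91,-0.61,0.11,0,0,-0.07,0],[-0.91,-0.61,0.11,0,0,-0.07,0]]' >/dev/null && python3 -m crank '[[-0.44,-0.33,0.05,0,0,-0.03,0],[-0.88,-0.66,0.11,0,0,-0.07,0],[-0.88,-0.66,0.11,0,0,-0.07,0]]' >/dev/null && python3 -m crank '[[-0.42,-0.35,0.05,0,0,-0.03,0],[-0.83,-0.71,0.11,0,0,-0.06,0],[-0.83,-0.71,0.11,0,0,-0.06,0]]' >/dev/null && python3 -m crank '[[-0.4,-0.37,0.05,0,0,-0.03,0],[-0.81,-0.75,0.11,0,0,-0.07,0],[-0.81,-0.75,0.11,0,0,-0.07,0],[-0.81,-0.75,0.11,0,0,-0.07,0],[-0.81,-0.75,0.11,0,0,-0.07,0]]'
python3 - <<'E'
from h import *
plan((613.8,-61.8,238,81.8))
for n in("scene","wrist"):
    p,d=capture(n);cv2.imwrite(f"pics/{n}1.png",p[:,:,::-1])
a,b=cv2.imread("pics/scene1.png"),cv2.imread("pics/wrist1.png")
cv2.imwrite("pics/c1.png",np.hstack([a[60:320,180:560],b[:, :][80:340,90:470]]))
E
```

```text
time_s: 2.1
eef_pos: [613.2, -56.7, 338.8]
ee_rot: [-0.0, 0.068, 0.998, 0.0]
force: [0.8, -0.3, -1.0]
grip_width: 0.998
grip_force: 0.0
from [613.2 -56.7 338.8] 82.2
   [-0.01, -0.02, 0.5] turn 0.0 -> [613.9 -58.8 288.8] 82.2
   [-0.0, -0.03, 0.51] turn 0.01 -> [613.5 -61.8 237.8] 81.8
```

View pics/c1.png

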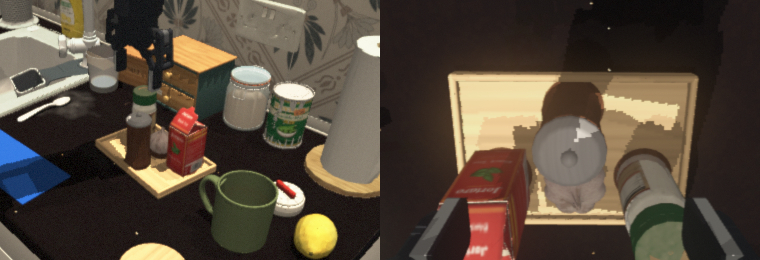

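The wrist crop shows the mill on the gripper's centre line (image column ≈280 of 560). The carton and jar are behind the finger plane, so I can descend.

```bash
python3 -m crank '[[0,-0.05,0.25,0,0,0,0],[-0.01,-0.05,0.5,0,0,0,0],[-0.01,-0.05,0.75,0,0,0,0],[-0.01,-0.05,1,0,0,0,0],[-0.01,-0.05,1,0,0,0,0],[-0.01,-0.05,1,0,0,0,0],[-0.01,-0.05,1,0,0,0,0]]' 40
python3 -c "
from h import *
plan((613.8,-61.8,238,81.8))"
```

```text
time_s: 2.9
eef_pos: [614.2, -63.3, 240.6]
ee_rot: [0.001, 0.068, 0.998, -0.0]
force: [0.1, -0.4, 0.7]
grip_width: 0.999
grip_force: 0.0
from [614.2 -63.3 240.6] 82.2
   [0.01, 0.01, 0.03] turn 0.01 -> [613.3 -62.2 237.6] 81.8
```

```bash
python3 -m crank '[[0,0.01,0,0,0,0,0.2],[0,0.01,0,0,0,0,0.4],[0,0.01,0,0,0,0,0.6],[0,0.01,0,0,0,0,1],[0,0.01,0,0,0,0,1],[0,0.01,0,0,0,0,1],[0,0.01,0,0,0,0,1],[0,0.01,0,0,0,0,1]]' 40
python3 -c "
from h import *
plan((613.8,-61.8,338),(439.4,195.6,338,92.4),(439.4,195.6,236))"
```

```text
time_s: 3.7
eef_pos: [614.3, -62.6, 239.5]
ee_rot: [0.001, 0.068, 0.998, -0.0]
force: [-0.6, 0.7, 5.4]
grip_width: 0.51
grip_force: 40.4
from [614.3 -62.6 239.5] 82.2
   [0.01, 0.01, -0.99] turn -0.0 -> [613.4 -61.5 338.5] 82.2
   [0.69, 0.77, 0.0] turn -0.08 -> [555.5  24.2 338.5] 85.8
   [0.64, 0.81, 0.0] turn -0.07 -> [497.7 109.7 338.5] 88.9
   [0.6, 0.85, 0.0] turn -0.08 -> [439.3 195.8 338.5] 92.5
   [-0.0, -0.0, 0.51] turn -0.0 -> [439.3 195.8 287.5] 92.5
   [-0.0, -0.0, 0.51] turn -0.0 -> [439.3 195.8 236.5] 92.5
```

```bash
python3 -m crank '[[0,0,-0.15,0,0,0,1],[0,0,-0.4,0,0,0,1],[0,0,-0.7,0,0,0,1],[0,0,-1,0,0,0,1],[0,0,-1,0,0,0,1],[0,0,-1,0,0,0,1]]' && python3 -m crank '[[0.15,0.17,0,0,0,-0.02,1],[0.35,0.38,0,0,0,-0.04,1],[0.55,0.6,0,0,0,-0.06,1],[0.69,0.77,0,0,0,-0.08,1]]' >/dev/null && python3 -m crank '[[0.21,0.27,0,0,0,-0.02,1],[0.43,0.54,0,0,0,-0.05,1],[0.64,0.81,0,0,0,-0.07,1]]' >/dev/null && python3 -m crank '[[0.2,0.28,0,0,0,-0.03,1],[0.4,0.57,0,0,0,-0.05,1],[0.55,0.77,0,0,0,-0.08,1],[0.6,0.85,0,0,0,-0.08,1],[0.6,0.85,0,0,0,-0.08,1],[0.6,0.85,0,0,0,-0.08,1]]'
python3 -c "
from h import *
plan((439.4,195.6,236,92.4))"
```

```text
time_s: 4.3
eef_pos: [613.8, -62.7, 338.9]
ee_rot: [0.0, 0.068, 0.998, -0.0]
force: [0.5, -1.2, -1.8]
grip_width: 0.509
grip_force: 41.0
time_s: 5.6
eef_pos: [440.4, 194.0, 338.2]
ee_rot: [-0.0, -0.022, 1.0, -0.0]
force: [0.2, 0.4, -1.9]
grip_width: 0.506
grip_force: 41.1
from [440.4 194.  338.2] 92.5
   [0.0, 0.01, 0.51] turn 0.0 -> [440.3 195.  287.2] 92.5
   [0.01, 0.01, 0.51] turn 0.0 -> [439.3 195.9 236.2] 92.5
```

```bash
python3 -m crank '[[0,0.01,0.25,0,0,0,1],[0,0.01,0.5,0,0,0,1],[0,0.01,0.75,0,0,0,1],[0,0.01,0.9,0,0,0,1],[0,0.01,1,0,0,0,1],[0,0.01,1,0,0,0,1],[0,0.01,1,0,0,0,1]]' && python3 -m crank '[[0,0,0.02,0,0,0,1],[0,0,0.04,0,0,0,1],[0,0,0.04,0,0,0,1],[0,0,0.04,0,0,0,0.5],[0,0,0.04,0,0,0,0.3],[0,0,0.04,0,0,0,0],[0,0,0.04,0,0,0,0],[0,0,0.04,0,0,0,0],[0,0,0.04,0,0,0,0]]' && python3 -m crank '[[0,0,-0.2,0,0,0,0],[0,0,-0.5,0,0,0,0],[0,0,-0.97,0,0,0,0],[0,0,-0.97,0,0,0,0],[0,0,-0.97,0,0,0,0]]'
python3 -c "
from h import *
plan((683.9,-8.6,338,-8.2),(683.9,-8.6,238))"
```

```text
time_s: 6.3
eef_pos: [440.4, 195.2, 239.2]
ee_rot: [0.0, -0.022, 1.0, 0.0]
force: [-0.0, -0.8, -1.6]
grip_width: 0.512
grip_force: 41.2
time_s: 7.2
eef_pos: [439.9, 195.5, 234.7]
ee_rot: [0.0, -0.022, 1.0, 0.0]
force: [-0.1, -0.5, -0.5]
grip_width: 1.001
grip_force: 0.0
time_s: 7.7
eef_pos: [439.8, 195.6, 332.2]
ee_rot: [0.001, -0.022, 1.0, 0.0]
force: [-0.5, 0.1, -0.9]
grip_width: 0.997
grip_force: 0.0
from [439.8 195.6 332.2] 92.5
   [-0.78, -0.72, -0.02] turn 0.75 -> [520.9 127.1 334.2] 58.8
   [-0.7, -0.11, -0.01] turn 0.5 -> [575.   81.4 335.2] 36.3
   [-0.68, 0.17, -0.01] turn 0.49 -> [629.   36.6 336.2] 14.2
   [-0.57, 0.42, -0.02] turn 0.5 -> [683.7  -8.3 338.2] -8.3
   [-0.0, 0.0, 1.0] turn -0.0 -> [683.7  -8.3 238.2] -8.3
```

```bash
python3 -m crank '[[-0.2,-0.18,0,0,0,0.19,0],[-0.4,-0.36,-0.01,0,0,0.38,0],[-0.6,-0.54,-0.02,0,0,0.57,0],[-0.78,-0.72,-0.02,0,0,0.75,0],[-0.78,-0.72,-0.02,0,0,0.75,0]]' >/dev/null && python3 -m crank '[[-0.23,-0.04,0,0,0,0.17,0],[-0.47,-0.07,0,0,0,0.34,0],[-0.7,-0.11,-0.01,0,0,0.5,0]]' >/dev/null && python3 -m crank '[[-0.23,0.06,0,0,0,0.17,0],[-0.46,0.12,0,0,0,0.34,0],[-0.68,0.17,-0.01,0,0,0.49,0]]' >/dev/null && python3 -m crank '[[-0.2,0.14,0,0,0,0.17,0],[-0.4,0.28,0,0,0,0.34,0],[-0.57,0.42,-0.02,0,0,0.5,0],[-0.57,0.42,-0.02,0,0,0.5,0],[-0.57,0.42,-0.02,0,0,0.5,0],[-0.57,0.42,-0.02,0,0,0.5,0],[-0.57,0.42,-0.02,0,0,0.5,0]]'
python3 - <<'E'
from h import *
plan((683.9,-8.6,338,-8.2))
p,d=capture("top");cv2.imwrite("pics/top2.png",p[:,:,::-1])
p,d=capture("wrist");cv2.imwrite("pics/w2.png",p[:,:,::-1])
cv2.imwrite("pics/c2.png",np.hstack([cv2.imread("pics/top2.png")[100:320,140:420],cv2.imread("pics/w2.png")[80:300,100:460]]))
E
```

```text
time_s: 9.5
eef_pos: [683.3, -7.5, 337.6]
ee_rot: [-0.0, 0.756, 0.655, -0.0]
force: [0.2, -0.3, -0.2]
grip_width: 0.996
grip_force: 0.0
from [683.3  -7.5 337.6] -8.1
   [-0.01, 0.01, -0.0] turn 0.0 -> [684.2  -8.7 337.6] -8.1
```

View pics/c2.png

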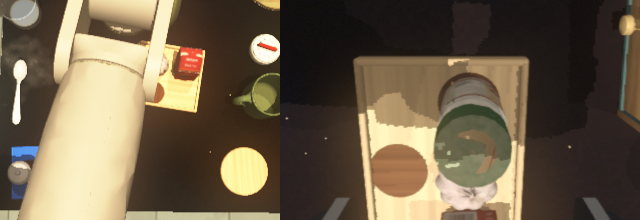

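The wrist view shows the jar's green cap at crop (473,145), slightly right of the fingers' midline (≈465). I'll check that with a ray cast. The mill stands on the mat.

Run:
```python
from h import *
print(now()[:2])
i=camera_info("wrist");p=cv2.imread("pics/w2.png");H=cv2.cvtColor(p,cv2.COLOR_BGR2HSV)
g=(H[...,0]>50)&(H[...,0]<90)&(H[...,1]>90);c=biggest(g);P=ray(i,c,113)
print("wrist cap",cv2.minEnclosingCircle(P[:,:2].astype(np.float32)),c.min(0),c.max(0))
i=camera_info("top");p=cv2.imread("pics/top0.png");H=cv2.cvtColor(p,cv2.COLOR_BGR2HSV)
g=(H[...,0]>35)&(H[...,0]<90)&(H[...,1]>60);g[:,:250]=0;g[:,285:]=0;g[:125]=0;g[175:]=0;c=biggest(g);P=ray(i,c,113)
print("top cap",cv2.minEnclosingCircle(P[:,:2].astype(np.float32)),rect(P))
```

```text
(array([683.49178326,  -7.76456646, 337.82749006]), np.float64(-8.192691609114613))
wrist cap ((819.4375610351562, -104.50871276855469), 12.860116004943848) [501 331] [541 361]Traceback (most recent call last):
  File "<stdin>", line 7, in <module>
  File "h.py", line 15, in biggest
    return max(cs,key=cv2.contourArea)[:,0]
           ~~~^^^^^^^^^^^^^^^^^^^^^^^^
ValueError: max() iterable argument is empty
```

```bash
cat > w.py <<'E'
from h import *
import sys
x,y,r,lo,hi=map(float,sys.argv[1:])
i=camera_info("wrist");p,d=capture("wrist");W=cloud(i,d)
m=(d>0)&(np.hypot(W[...,0]-x,W[...,1]-y)<r)&(W[...,2]>lo)&(W[...,2]<hi);Q=W[m]
print(len(Q),"z",np.percentile(Q[:,2],[5,50,99]).round(),"circ",[np.round(t,1) for t in cv2.minEnclosingCircle(Q[:,:2].astype(np.float32))],"rect",rect(Q))
E
python3 w.py 684 -9 40 108 122;python3 w.py 684 -9 40 111 122
```

```text
4684 z [111. 113. 114.] circ [array([687.2,  -6. ]), np.float64(22.8)] rect (array([687.4,  -5.9]), array([44.6, 44.3]), 56.97)
4520 z [112. 113. 114.] circ [array([687.4,  -6.1]), np.float64(22.6)] rect (array([687.6,  -6. ]), array([44.8, 43.7]), 79.37)
```

```bash
python3 -m crank '[[0,0.03,0.25,0,0,0,0],[0,0.03,0.5,0,0,0,0],[0,0.03,0.75,0,0,0,0],[0,0.03,1,0,0,0,0],[0,0.03,1,0,0,0,0],[0,0.03,1,0,0,0,0],[0,0.03,1,0,0,0,0]]' 40 && python3 -m crank '[[0,0,0,0,0,0,0.2],[0,0,0,0,0,0,0.4],[0,0,0,0,0,0,0.6],[0,0,0,0,0,0,1],[0,0,0,0,0,0,1],[0,0,0,0,0,0,1],[0,0,0,0,0,0,1],[0,0,0,0,0,0,1]]' 40
python3 -c "
from h import *
p,a,s=now()
plan((p[0],p[1],338),(442.8,115.7,338,2.4),(442.8,115.7,238))"
```

```text
time_s: 10.4
eef_pos: [687.1, -8.7, 239.7]
ee_rot: [0.001, 0.756, 0.654, 0.001]
force: [0.2, 1.1, 0.4]
grip_width: 0.998
grip_force: 0.0
time_s: 11.2
eef_pos: [686.9, -8.8, 238.6]
ee_rot: [0.001, 0.756, 0.654, 0.0]
force: [-0.1, 0.3, 6.3]
grip_width: 0.522
grip_force: 41.4
from [686.9  -8.8 238.6] -8.3
   [0.0, 0.0, -0.99] turn -0.0 -> [686.9  -8.8 337.6] -8.3
   [0.29, -0.87, -0.0] turn -0.08 -> [605.   32.4 337.6] -4.7
   [0.35, -0.84, -0.0] turn -0.08 -> [524.1  74.2 337.6] -1.1
   [0.4, -0.82, -0.0] turn -0.08 -> [442.9 115.7 337.6] 2.5
   [0.0, -0.0, 1.0] turn -0.0 -> [442.9 115.7 237.6] 2.5
```

```bash
python3 -m crank '[[0,0,-0.15,0,0,0,1],[0,0,-0.4,0,0,0,1],[0,0,-0.7,0,0,0,1],[0,0,-1,0,0,0,1],[0,0,-1,0,0,0,1]]' >/dev/null && python3 -m crank '[[0.07,-0.2,0,0,0,-0.02,1],[0.15,-0.45,0,0,0,-0.04,1],[0.23,-0.67,0,0,0,-0.06,1],[0.29,-0.87,0,0,0,-0.08,1]]' >/dev/null && python3 -m crank '[[0.12,-0.28,0,0,0,-0.02,1],[0.23,-0.56,0,0,0,-0.05,1],[0.35,-0.84,0,0,0,-0.08,1]]' >/dev/null && python3 -m crank '[[0.13,-0.28,0,0,0,-0.03,1],[0.26,-0.55,0,0,0,-0.05,1],[0.35,-0.72,0,0,0,-0.08,1],[0.4,-0.82,0,0,0,-0.08,1],[0.4,-0.82,0,0,0,-0.08,1],[0.4,-0.82,0,0,0,-0.08,1]]'
python3 -c "
from h import *
plan((442.8,115.7,238,2.4))"
```

```text
time_s: 13.0
eef_pos: [443.3, 115.5, 337.8]
ee_rot: [0.0, 0.692, 0.722, 0.0]
force: [-0.2, -0.5, -0.2]
grip_width: 0.523
grip_force: 41.3
from [443.3 115.5 337.8] 2.5
   [0.0, -0.0, 1.0] turn 0.0 -> [443.3 115.5 237.8] 2.5
```

```bash
python3 -m crank '[[0,0,0.25,0,0,0,1],[0,0,0.5,0,0,0,1],[0,0,0.75,0,0,0,1],[0,0,0.9,0,0,0,1],[0,0,1,0,0,0,1],[0,0,1,0,0,0,1],[0,0,1,0,0,0,1]]' && python3 -m crank '[[0,0,0.02,0,0,0,1],[0,0,0.04,0,0,0,1],[0,0,0.04,0,0,0,1],[0,0,0.04,0,0,0,0.5],[0,0,0.04,0,0,0,0.3],[0,0,0.04,0,0,0,0],[0,0,0.04,0,0,0,0],[0,0,0.04,0,0,0,0],[0,0,0.04,0,0,0,0]]' && python3 -m crank '[[0,0,-0.2,0,0,0,0],[0,0,-0.5,0,0,0,0],[0,0,-0.97,0,0,0,0],[0,0,-0.97,0,0,0,0],[0,0,-0.97,0,0,0,0]]'
python3 -c "
from h import *
plan((666,-131,338,-8.2),(666,-131,238))"
```

```text
time_s: 13.7
eef_pos: [443.2, 115.6, 238.1]
ee_rot: [0.0, 0.691, 0.722, 0.0]
force: [0.1, 0.1, -0.6]
grip_width: 0.522
grip_force: 41.3
time_s: 14.6
eef_pos: [442.7, 115.7, 233.7]
ee_rot: [0.0, 0.691, 0.723, 0.0]
force: [0.7, 0.7, -0.8]
grip_width: 1.002
grip_force: 0.0
time_s: 15.1
eef_pos: [442.6, 115.8, 331.1]
ee_rot: [0.001, 0.691, 0.723, 0.001]
force: [-1.2, 0.1, -0.6]
grip_width: 0.999
grip_force: 0.0
from [442.6 115.8 331.1] 2.5
   [-0.85, 0.71, -0.02] turn 0.08 -> [517.3  34.  333.1] -1.1
   [-0.81, 0.76, -0.02] turn 0.08 -> [591.8 -48.4 335.1] -4.7
   [-0.76, 0.81, -0.03] turn 0.08 -> [ 666.4 -130.8  338.1] -8.3
   [-0.0, -0.0, 1.0] turn -0.0 -> [ 666.4 -130.8  238.1] -8.3
```

```bash
python3 -m crank '[[-0.28,0.24,-0.01,0,0,0.03,0],[-0.57,0.47,-0.02,0,0,0.05,0],[-0.85,0.71,-0.03,0,0,0.08,0]]' >/dev/null && python3 -m crank '[[-0.27,0.25,-0.01,0,0,0.03,0],[-0.54,0.5,-0.02,0,0,0.05,0],[-0.81,0.76,-0.03,0,0,0.08,0]]' >/dev/null && python3 -m crank '[[-0.25,0.27,-0.01,0,0,0.03,0],[-0.5,0.54,-0.02,0,0,0.05,0],[-0.76,0.81,-0.03,0,0,0.08,0],[-0.76,0.81,-0.03,0,0,0.08,0],[-0.76,0.81,-0.03,0,0,0.08,0],[-0.76,0.81,-0.03,0,0,0.08,0],[-0.76,0.81,-0.03,0,0,0.08,0]]'
python3 -c "
from h import *
plan((666,-131,338,-8.2))"; python3 w.py 666 -131 48 60 140; python3 w.py 666 -131 48 97 140;python3 w.py 613 -61 30 5 12;python3 w.py 675 -69 35 25 65
```

```text
time_s: 16.4
eef_pos: [666.1, -129.9, 339.6]
ee_rot: [-0.0, 0.756, 0.655, -0.0]
force: [0.2, 0.6, 0.4]
grip_width: 1.001
grip_force: 0.0
from [ 666.1 -129.9  339.6] -8.2
   [-0.01, 0.0, 0.02] turn -0.0 -> [ 665.9 -130.9  337.6] -8.2
7476 z [ 73. 103. 129.] circ [array([ 669.4, -128.6]), np.float64(33.1)] rect (array([ 669.5, -127.7]), array([46.9, 50.2]), 84.87)
5515 z [ 98. 107. 130.] circ [array([ 668.7, -128.7]), np.float64(31.7)] rect (array([ 669.5, -128.7]), array([44.5, 48.9]), 84.62)
4322 z [ 6.  7. 10.] circ [array([613., -61.]), np.float64(30.0)] rect (array([615. , -61.9]), array([60. , 55.4]), 65.8)
3959 z [33. 43. 58.] circ [array([676.4, -65.2]), np.float64(27.0)] rect (array([675.9, -64.7]), array([51.2, 51.5]), 83.59)
```

```bash
python3 -m crank '[[0,0.02,0.25,0,0,-0.06,0],[0,0.02,0.5,0,0,-0.06,0],[0,0.02,0.75,0,0,-0.06,0],[0,0.02,1,0,0,-0.06,0],[0,0.02,1,0,0,-0.06,0],[0,0.02,1,0,0,-0.06,0],[0,0.02,1,0,0,-0.06,0]]' 25 && python3 -m crank '[[0,0,0,0,0,0,0.2],[0,0,0,0,0,0,0.3],[0,0,0,0,0,0,0.4],[0,0,0,0,0,0,1],[0,0,0,0,0,0,1],[0,0,0,0,0,0,1],[0,0,0,0,0,0,1],[0,0,0,0,0,0,1]]' 25
python3 -c "
from h import *
p,a,s=now()
plan((p[0],p[1],338),(446.2,35.8,338,2.4),(446.2,35.8,238))"
```

```text
time_s: 17.3
eef_pos: [668.7, -131.2, 241.7]
ee_rot: [0.001, 0.741, 0.672, 0.001]
force: [0.5, 0.2, -0.1]
grip_width: 1.002
grip_force: 0.0
time_s: 18.1
eef_pos: [668.6, -131.2, 240.5]
ee_rot: [0.001, 0.741, 0.672, 0.0]
force: [0.4, 0.6, 5.7]
grip_width: 0.625
grip_force: 27.1
from [ 668.6 -131.2  240.5] -5.6
   [0.0, 0.0, -0.97] turn -0.0 -> [ 668.6 -131.2  337.5] -5.6
   [0.48, -0.79, -0.0] turn -0.06 -> [594.6 -75.7 337.5] -2.9
   [0.52, -0.77, -0.0] turn -0.06 -> [520.3 -19.9 337.5] -0.2
   [0.55, -0.74, -0.0] turn -0.06 -> [446.5  35.3 337.5] 2.5
   [0.01, -0.0, 1.0] turn -0.0 -> [446.4  36.3 237.5] 2.5
```

```bash
python3 -m crank '[[0,0,-0.15,0,0,0,1],[0,0,-0.4,0,0,0,1],[0,0,-0.7,0,0,0,1],[0,0,-0.97,0,0,0,1],[0,0,-0.97,0,0,0,1]]' >/dev/null && python3 -m crank '[[0.1,-0.16,0,0,0,-0.01,1],[0.23,-0.37,0,0,0,-0.03,1],[0.36,-0.59,0,0,0,-0.04,1],[0.48,-0.79,0,0,0,-0.06,1]]' >/dev/null && python3 -m crank '[[0.17,-0.26,0,0,0,-0.02,1],[0.35,-0.51,0,0,0,-0.04,1],[0.52,-0.77,0,0,0,-0.06,1]]' >/dev/null && python3 -m crank '[[0.18,-0.25,0,0,0,-0.02,1],[0.36,-0.5,0,0,0,-0.04,1],[0.48,-0.66,0,0,0,-0.06,1],[0.55,-0.74,0,0,0,-0.06,1],[0.55,-0.74,0,0,0,-0.06,1],[0.55,-0.74,0,0,0,-0.06,1]]'
python3 -c "
from h import *
plan((446.2,35.8,236,2.4))"
```

```text
time_s: 19.9
eef_pos: [446.9, 35.0, 336.8]
ee_rot: [0.0, 0.691, 0.722, 0.0]
force: [0.4, -1.0, -0.8]
grip_width: 0.626
grip_force: 26.6
from [446.9  35.  336.8] 2.5
   [0.0, -0.0, 0.5] turn 0.0 -> [446.9  35.  286.8] 2.5
   [0.01, -0.01, 0.51] turn 0.0 -> [445.8  36.  235.8] 2.5
```

```bash
python3 -m crank '[[0,0,0.25,0,0,0,1],[0,0,0.5,0,0,0,1],[0,0,0.75,0,0,0,1],[0,0,0.9,0,0,0,1],[0.01,0,0.99,0,0,0,1],[0.01,0,1,0,0,0,1],[0.01,0,1,0,0,0,1]]' && python3 -m crank '[[0,0,0.01,0,0,0,1],[0,0,0.01,0,0,0,1],[0,0,0.01,0,0,0,0.4],[0,0,0.01,0,0,0,0.2],[0,0,0.01,0,0,0,0],[0,0,0.01,0,0,0,0],[0,0,0.01,0,0,0,0],[0,0,0.01,0,0,0,0]]' && python3 -m crank '[[0,0,-0.2,0,0,0,0],[0,0,-0.5,0,0,0,0],[0,0,-0.97,0,0,0,0],[0,0,-0.97,0,0,0,0],[0,0,-0.97,0,0,0,0]]'
python3 - <<'E'
from h import *
plan((675.8,-67.2,285,82))
p,d=capture("scene");cv2.imwrite("pics/s3.png",p[:,:,::-1])
E
```

```text
time_s: 20.6
eef_pos: [446.7, 36.1, 237.0]
ee_rot: [0.0, 0.691, 0.722, 0.0]
force: [0.3, 0.3, 0.1]
grip_width: 0.632
grip_force: 26.5
time_s: 21.4
eef_pos: [446.2, 36.4, 235.7]
ee_rot: [-0.0, 0.691, 0.723, -0.0]
force: [0.4, -0.8, -0.1]
grip_width: 0.999
grip_force: 0.0
time_s: 21.9
eef_pos: [446.2, 36.4, 333.1]
ee_rot: [0.001, 0.691, 0.723, 0.0]
force: [-0.1, 0.4, -0.0]
grip_width: 1.0
grip_force: 0.0
from [446.2  36.4 333.1] 2.5
   [-0.38, 0.75, 0.16] turn -0.59 -> [522.8   1.7 317.1] 29.1
   [-0.67, 0.5, 0.16] turn -0.59 -> [599.  -32.5 301.1] 55.6
   [-0.83, 0.15, 0.16] turn -0.59 -> [676.  -67.  285.1] 82.2
```

View pics/s3.png

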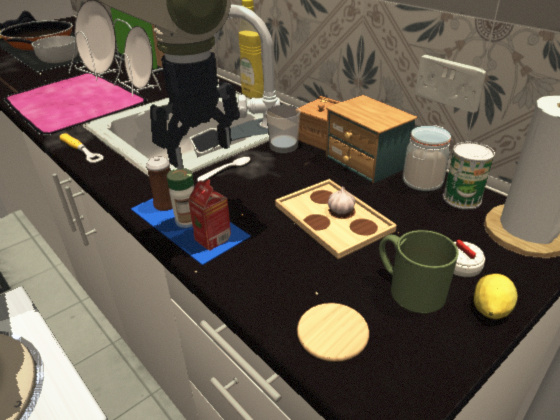

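The mill (160,182), jar (182,198) and carton (209,217) stand upright on the mat. The garlic is still on its seat (342,201).

```bash
python3 -m crank '[[-0.1,0.19,0,0,0,-0.15,0],[-0.19,0.37,0,0,0,-0.3,0],[-0.29,0.56,0,0,0,-0.45,0],[-0.38,0.75,0,0,0,-0.59,0]]' >/dev/null && python3 -m crank '[[-0.17,0.13,0.04,0,0,-0.15,0],[-0.33,0.25,0.08,0,0,-0.3,0],[-0.5,0.37,0.12,0,0,-0.45,0],[-0.67,0.5,0.16,0,0,-0.59,0]]' >/dev/null && python3 -m crank '[[-0.2,0.04,0.04,0,0,-0.15,0],[-0.4,0.08,0.08,0,0,-0.3,0],[-0.6,0.12,0.12,0,0,-0.45,0],[-0.83,0.15,0.16,0,0,-0.59,0],[-0.83,0.15,0.16,0,0,-0.59,0],[-0.83,0.15,0.16,0,0,-0.59,0],[-0.83,0.15,0.16,0,0,-0.59,0]]'
python3 w.py 675 -67 35 25 65;python3 w.py 675 -67 35 52 65
python3 -c "
from h import *
plan((675.8,-67.2,185,82))"
```

```text
time_s: 23.45
eef_pos: [675.6, -66.6, 300.1]
ee_rot: [-0.001, 0.069, 0.998, 0.0]
force: [0.1, 0.2, 1.0]
grip_width: 1.004
grip_force: 0.0
4303 z [31. 43. 59.] circ [array([676. , -65.2]), np.float64(26.8)] rect (array([674.5, -64.9]), array([51.4, 50.1]), 82.92)
252 z [52. 55. 61.] circ [array([676.2, -65.5]), np.float64(6.5)] rect (array([676.9, -65.7]), array([11.6, 12. ]), 11.96)
from [675.7 -66.6 300.8] 82.2
   [-0.0, -0.0, 0.58] turn 0.0 -> [675.7 -66.6 242.8] 82.2
   [-0.0, -0.01, 0.58] turn 0.0 -> [675.6 -67.6 184.8] 82.2
```

```bash
python3 -m crank '[[0,0.01,0.3,0,0,0,0],[0,0.01,0.6,0,0,0,0],[0,0.01,0.9,0,0,0,0],[0,0.01,1,0,0,0,0],[0,0.01,1,0,0,0,0],[0,0.01,1,0,0,0,0]]' 20 && python3 -m crank '[[0,0,0.08,0,0,0,0],[0,0,0.16,0,0,0,0],[0,0,0.16,0,0,0,0],[0,0,0.16,0,0,0,0.2],[0,0,0.16,0,0,0,0.3],[0,0,0.16,0,0,0,0.4],[0,0,0.16,0,0,0,0.7],[0,0,0.16,0,0,0,0.7],[0,0,0.16,0,0,0,0.7],[0,0,0.16,0,0,0,0.7],[0,0,0.16,0,0,0,0.7]]' 20
python3 -c "
from h import *
p,a,s=now()
plan((p[0],p[1],274),(447.7,-258.3,274))"
```

```text
time_s: 24.15
eef_pos: [676.6, -66.0, 202.5]
ee_rot: [0.001, 0.068, 0.998, -0.0]
force: [-0.2, 0.1, 1.1]
grip_width: 1.0
grip_force: 0.0
time_s: 25.25
eef_pos: [676.3, -66.1, 185.2]
ee_rot: [0.0, 0.068, 0.998, -0.0]
force: [-1.3, 0.6, 5.2]
grip_width: 0.585
grip_force: 21.2
from [676.3 -66.1 185.2] 82.2
   [0.0, 0.0, -0.89] turn -0.0 -> [676.3 -66.1 274.2] 82.2
   [0.67, -0.74, 0.0] turn -0.0 -> [ 599.9 -130.2  274.2] 82.2
   [0.67, -0.74, 0.0] turn -0.0 -> [ 523.5 -194.4  274.2] 82.2
   [0.66, -0.74, 0.0] turn -0.0 -> [ 448.  -258.8  274.2] 82.2
```

```bash
python3 -m crank '[[0,0,-0.15,0,0,0,0.7],[0,0,-0.4,0,0,0,0.7],[0,0,-0.7,0,0,0,0.7],[0,0,-0.97,0,0,0,0.7],[0,0,-0.97,0,0,0,0.7]]' && python3 -m crank '[[0.13,-0.15,0,0,0,0,0.7],[0.3,-0.34,0,0,0,0,0.7],[0.5,-0.55,0,0,0,0,0.7],[0.67,-0.74,0,0,0,0,0.7]]' >/dev/null && python3 -m crank '[[0.22,-0.25,0,0,0,0,0.7],[0.44,-0.5,0,0,0,0,0.7],[0.67,-0.74,0,0,0,0,0.7]]' >/dev/null && python3 -m crank '[[0.2,-0.23,0,0,0,0,0.7],[0.4,-0.46,0,0,0,0,0.7],[0.55,-0.64,0,0,0,0,0.7],[0.65,-0.73,0,0,0,0,0.7],[0.65,-0.73,0,0,0,0,0.7],[0.65,-0.73,0,0,0,0,0.7]]'
python3 - <<'E'
from h import *
plan((449,-257,188))
p,d=capture("wrist");i=camera_info("wrist");W=cloud(i,d);m=(W[...,2]>6)&(W[...,2]<14)&(np.hypot(W[...,0]-449,W[...,1]+257)<75);Q=W[m]
print(len(Q),cv2.minEnclosingCircle(Q[:,:2].astype(np.float32)),rect(Q))
E
```

```text
time_s: 25.75
eef_pos: [676.7, -66.1, 286.8]
ee_rot: [0.004, 0.068, 0.998, -0.001]
force: [0.6, 0.2, -0.6]
grip_width: 0.581
grip_force: 21.1
time_s: 27.05
eef_pos: [449.4, -257.5, 281.7]
ee_rot: [0.0, 0.068, 0.998, 0.0]
force: [-0.1, 0.7, 0.5]
grip_width: 0.582
grip_force: 21.1
from [ 449.4 -257.5  281.7] 82.2
   [0.0, 0.0, 0.94] turn -0.0 -> [ 449.4 -257.5  187.7] 82.2
14049 ((449.5780029296875, -256.9010009765625), 51.171390533447266) (array([ 443.2, -256.1]), array([101.5,  89.2]), 81.43)
```

Aligned with the board (449.6,-256.9 by the wrist camera). Lowering the garlic.

```bash
python3 -m crank '[[0,0,0.25,0,0,0,0.7],[0,0,0.5,0,0,0,0.7],[0,0,0.7,0,0,0,0.7],[0,0,0.85,0,0,0,0.7],[0,0,0.93,0,0,0,0.7],[0,0,0.93,0,0,0,0.7],[0,0,0.93,0,0,0,0.7],[0,0,0.94,0,0,0,0.7]]' && python3 -m crank '[[0,0,0.01,0,0,0,0.5],[0,0,0.01,0,0,0,0.35],[0,0,0.01,0,0,0,0.25],[0,0,0.01,0,0,0,0],[0,0,0.01,0,0,0,0],[0,0,0.01,0,0,0,0],[0,0,0.01,0,0,0,0]]' && python3 -m crank '[[0,0,-0.3,0,0,0,0],[0,0,-0.7,0,0,0,0],[0,0,-1,0,0,0,0],[0,0,-1,0,0,0,0],[0,0,-1,0,0,0,0]]'
python3 w.py 449 -257 35 25 75;python3 w.py 449 -257 35 54 75
python3 -c "
from h import *
plan((449,-257,335),(446.2,36.2,335,2.4),(446.2,36.2,235.5))"
```

```text
time_s: 27.9
eef_pos: [449.3, -257.9, 188.3]
ee_rot: [0.001, 0.068, 0.998, -0.0]
force: [0.2, -0.1, -1.1]
grip_width: 0.592
grip_force: 21.2
time_s: 28.6
eef_pos: [449.0, -257.9, 186.7]
ee_rot: [0.0, 0.068, 0.998, 0.0]
force: [-0.6, 0.3, -0.7]
grip_width: 1.001
grip_force: 0.0
time_s: 29.1
eef_pos: [448.9, -257.8, 286.7]
ee_rot: [0.0, 0.068, 0.998, -0.0]
force: [-0.9, 0.3, -0.4]
grip_width: 0.995
grip_force: 0.0
4871 z [33. 45. 61.] circ [array([ 448.8, -256.8]), np.float64(26.7)] rect (array([ 447.5, -256.2]), array([51.4, 50.2]), 79.92)
291 z [54. 57. 63.] circ [array([ 449.1, -257. ]), np.float64(6.7)] rect (array([ 449.1, -256.2]), array([11.7, 11.5]), 69.12)
from [ 448.8 -257.7  285.5] 82.2
   [-0.0, 0.01, -0.49] turn -0.0 -> [ 448.9 -256.7  334.5] 82.2
   [0.14, 0.97, -0.0] turn 0.59 -> [ 448.3 -158.7  334.5] 55.6
   [0.56, 0.8, -0.0] turn 0.59 -> [447.2 -61.1 334.5] 29.1
   [0.86, 0.46, -0.0] turn 0.59 -> [445.6  36.4 334.5] 2.5
   [-0.0, 0.01, 0.99] turn -0.0 -> [446.6  36.5 235.5] 2.5
```

Garlic stands centred on the board. Now back for the carton.

```bash
python3 -m crank '[[0,0,-0.3,0,0,0,0],[0,0.01,-0.49,0,0,0,0],[0,0.01,-0.49,0,0,0,0]]' >/dev/null && python3 -m crank '[[0.03,0.24,0,0,0,0.15,0],[0.07,0.48,0,0,0,0.3,0],[0.1,0.73,0,0,0,0.45,0],[0.14,0.97,0,0,0,0.59,0]]' >/dev/null && python3 -m crank '[[0.14,0.2,0,0,0,0.15,0],[0.28,0.4,0,0,0,0.3,0],[0.42,0.6,0,0,0,0.45,0],[0.56,0.8,0,0,0,0.59,0]]' >/dev/null && python3 -m crank '[[0.22,0.12,0,0,0,0.15,0],[0.43,0.23,0,0,0,0.3,0],[0.65,0.35,0,0,0,0.45,0],[0.86,0.46,0,0,0,0.59,0],[0.86,0.46,0,0,0,0.59,0],[0.86,0.46,0,0,0,0.59,0],[0.86,0.46,0,0,0,0.59,0]]'
python3 w.py 446 36 48 90 140
python3 -c "
from h import *
plan((446.2,36.4,235.5,2.5))"
```

```text
time_s: 31.0
eef_pos: [445.9, 35.6, 335.0]
ee_rot: [-0.001, 0.691, 0.723, -0.0]
force: [0.2, -0.5, -0.3]
grip_width: 1.002
grip_force: 0.0
6227 z [ 91. 101. 125.] circ [array([447.2,  38.9]), np.float64(33.0)] rect (array([447. ,  38.8]), array([50.2, 45.3]), 2.45)
from [445.9  35.5 335.2] 2.5
   [0.01, 0.0, 1.0] turn 0.0 -> [445.8  36.5 235.2] 2.5
```

```bash
python3 -m crank '[[0.01,0,0.25,0,0,0,0],[0.01,0,0.5,0,0,0,0],[0.01,0,0.75,0,0,0,0],[0.01,0,1,0,0,0,0],[0.01,0,1,0,0,0,0],[0.01,0,1,0,0,0,0],[0.01,0,1,0,0,0,0]]' 25 && python3 -m crank '[[0,0,0,0,0,0,0.2],[0,0,0,0,0,0,0.3],[0,0,0,0,0,0,0.4],[0,0,0,0,0,0,1],[0,0,0,0,0,0,1],[0,0,0,0,0,0,1],[0,0,0,0,0,0,1],[0,0,0,0,0,0,1]]' 25 && python3 -m crank '[[0,0,-0.15,0,0,0,1],[0,0,-0.4,0,0,0,1],[0,0,-0.7,0,0,0,1],[0,0,-1,0,0,0,1],[0,0,-1,0,0,0,1],[0,0,-1,0,0,0,1]]'
python3 -c "
from h import *
plan((668.6,-131.2,338,-5.6),(668.6,-131.2,241))"
```

```text
time_s: 31.75
eef_pos: [446.2, 37.0, 236.9]
ee_rot: [0.001, 0.691, 0.722, 0.001]
force: [-0.8, -0.3, -0.9]
grip_width: 1.001
grip_force: 0.0
time_s: 32.55
eef_pos: [446.0, 37.2, 236.3]
ee_rot: [0.0, 0.691, 0.723, 0.0]
force: [-0.5, 0.2, 6.7]
grip_width: 0.627
grip_force: 26.4
time_s: 33.15
eef_pos: [445.6, 37.3, 335.7]
ee_rot: [0.0, 0.691, 0.723, 0.0]
force: [0.7, 0.1, -0.4]
grip_width: 0.629
grip_force: 26.8
from [445.6  37.3 335.7] 2.5
   [-0.59, 0.72, -0.01] turn 0.06 -> [520.1 -18.5 336.7] -0.2
   [-0.56, 0.74, -0.01] turn 0.06 -> [594.  -74.7 337.7] -2.9
   [-0.53, 0.77, -0.0] turn 0.06 -> [ 668.2 -131.5  337.7] -5.6
   [0.0, 0.0, 0.97] turn -0.0 -> [ 668.2 -131.5  240.7] -5.6
```

```bash
python3 -m crank '[[-0.12,0.15,0,0,0,0.01,1],[-0.27,0.33,0,0,0,0.03,1],[-0.43,0.53,0,0,0,0.05,1],[-0.59,0.72,-0.01,0,0,0.06,1]]' >/dev/null && python3 -m crank '[[-0.19,0.25,0,0,0,0.02,1],[-0.37,0.5,0,0,0,0.04,1],[-0.56,0.74,-0.01,0,0,0.06,1]]' >/dev/null && python3 -m crank '[[-0.17,0.25,0,0,0,0.02,1],[-0.33,0.5,0,0,0,0.04,1],[-0.46,0.67,0,0,0,0.06,1],[-0.53,0.77,0,0,0,0.06,1],[-0.53,0.77,0,0,0,0.06,1],[-0.53,0.77,0,0,0,0.06,1],[-0.53,0.77,0,0,0,0.06,1]]'
python3 -c "
from h import *
plan((668.6,-131.2,241,-5.6))"
```

```text
time_s: 34.55
eef_pos: [668.0, -131.0, 337.2]
ee_rot: [-0.001, 0.74, 0.672, -0.0]
force: [0.2, 0.0, 0.0]
grip_width: 0.63
grip_force: 26.8
from [ 668.  -131.   337.2] -5.5
   [-0.0, 0.01, 0.96] turn 0.0 -> [ 669.  -131.1  241.2] -5.5
```

```bash
python3 -m crank '[[0,0,0.25,0,0,0,1],[0,0,0.5,0,0,0,1],[0,0,0.72,0,0,0,1],[0,0,0.86,0,0,0,1],[0,0.01,0.94,0,0,0,1],[0,0.01,0.95,0,0,0,1],[0,0.01,0.96,0,0,0,1],[0,0.01,0.96,0,0,0,1]]' && python3 -m crank '[[0,0,0,0,0,0,0.4],[0,0,0,0,0,0,0.2],[0,0,0,0,0,0,0],[0,0,0,0,0,0,0],[0,0,0,0,0,0,0],[0,0,0,0,0,0,0]]' && python3 -m crank '[[0,0,-0.2,0,0,0,0],[0,0,-0.5,0,0,0,0],[0,0,-0.97,0,0,0,0],[0,0,-0.97,0,0,0,0],[0,0,-0.97,0,0,0,0]]'
python3 w.py 667 -130 48 97 140
python3 -c "
from h import *
plan((442.8,115.7,335,2.5),(442.8,115.7,234))"
```

```text
time_s: 35.35
eef_pos: [669.5, -131.6, 242.7]
ee_rot: [0.001, 0.741, 0.672, 0.0]
force: [0.5, 0.6, -1.5]
grip_width: 0.632
grip_force: 26.8
time_s: 35.95
eef_pos: [669.4, -131.6, 241.7]
ee_rot: [0.0, 0.741, 0.672, 0.0]
force: [0.2, -0.3, -1.4]
grip_width: 0.999
grip_force: 0.0
time_s: 36.45
eef_pos: [669.4, -131.6, 339.6]
ee_rot: [0.001, 0.741, 0.672, 0.0]
force: [0.5, -0.6, -0.3]
grip_width: 1.0
grip_force: 0.0
5536 z [ 98. 107. 130.] circ [array([ 671. , -129.9]), np.float64(32.5)] rect (array([ 670.9, -130.4]), array([44.5, 48.6]), 84.69)
from [ 669.3 -131.6  338. ] -5.6
   [0.75, -0.83, 0.01] turn -0.06 -> [593.9 -48.8 337. ] -2.9
   [0.78, -0.8, 0.01] turn -0.06 -> [517.9  33.1 336. ] -0.2
   [0.82, -0.75, 0.01] turn -0.06 -> [443.2 115.3 335. ] 2.5
   [0.0, -0.0, 0.51] turn -0.0 -> [443.2 115.3 284. ] 2.5
   [0.0, -0.0, 0.5] turn -0.0 -> [443.2 115.3 234. ] 2.5
```

```bash
python3 -m crank '[[0.25,-0.28,0,0,0,-0.02,0],[0.5,-0.55,0,0,0,-0.04,0],[0.75,-0.83,0.01,0,0,-0.06,0]]' >/dev/null && python3 -m crank '[[0.26,-0.27,0,0,0,-0.02,0],[0.52,-0.53,0,0,0,-0.04,0],[0.78,-0.8,0.01,0,0,-0.06,0]]' >/dev/null && python3 -m crank '[[0.27,-0.25,0,0,0,-0.02,0],[0.54,-0.5,0,0,0,-0.04,0],[0.82,-0.75,0.01,0,0,-0.06,0],[0.82,-0.75,0.01,0,0,-0.06,0],[0.82,-0.75,0.01,0,0,-0.06,0],[0.82,-0.75,0.01,0,0,-0.06,0],[0.82,-0.75,0.01,0,0,-0.06,0]]'
python3 w.py 443 116 35 100 120
python3 -c "
from h import *
plan((442.8,115.7,234,2.5))"
```

```text
time_s: 37.8
eef_pos: [443.9, 114.6, 335.3]
ee_rot: [-0.0, 0.692, 0.722, -0.0]
force: [1.2, 0.2, 0.6]
grip_width: 1.001
grip_force: 0.0
4736 z [105. 108. 109.] circ [array([442.8, 118.6]), np.float64(22.8)] rect (array([442.5, 118.6]), array([44.4, 45. ]), 0.18)
from [443.8 114.6 335.4] 2.5
   [0.01, -0.0, 0.51] turn -0.0 -> [443.8 115.6 284.4] 2.5
   [0.0, -0.01, 0.5] turn -0.0 -> [442.8 115.5 234.4] 2.5
```

```bash
python3 -m crank '[[0.01,-0.01,0.25,0,0,0,0],[0.01,-0.01,0.5,0,0,0,0],[0.01,-0.01,0.75,0,0,0,0],[0.01,-0.01,1,0,0,0,0],[0.01,-0.01,1,0,0,0,0],[0.01,-0.01,1,0,0,0,0],[0.01,-0.01,1,0,0,0,0]]' 40 && python3 -m crank '[[0,0,0,0,0,0,0.2],[0,0,0,0,0,0,0.4],[0,0,0,0,0,0,0.6],[0,0,0,0,0,0,1],[0,0,0,0,0,0,1],[0,0,0,0,0,0,1],[0,0,0,0,0,0,1],[0,0,0,0,0,0,1]]' 40 && python3 -m crank '[[0,0,-0.15,0,0,0,1],[0,0,-0.4,0,0,0,1],[0,0,-0.7,0,0,0,1],[0,0,-1,0,0,0,1],[0,0,-1,0,0,0,1],[0,0,-1,0,0,0,1]]'
python3 -c "
from h import *
plan((686.9,-8.8,338,-8.3),(686.9,-8.8,240))"
```

```text
time_s: 38.55
eef_pos: [442.8, 116.0, 236.9]
ee_rot: [0.001, 0.691, 0.722, 0.001]
force: [1.0, -0.9, 0.5]
grip_width: 0.995
grip_force: 0.0
time_s: 39.35
eef_pos: [442.4, 116.2, 236.4]
ee_rot: [0.0, 0.691, 0.723, 0.0]
force: [-0.4, -0.1, 6.6]
grip_width: 0.525
grip_force: 40.7
time_s: 39.95
eef_pos: [442.1, 116.2, 335.6]
ee_rot: [0.0, 0.691, 0.723, 0.0]
force: [-0.0, -0.2, -1.4]
grip_width: 0.522
grip_force: 41.4
from [442.1 116.2 335.6] 2.5
   [-0.45, 0.8, -0.01] turn 0.08 -> [524.   74.7 336.6] -1.1
   [-0.4, 0.82, -0.01] turn 0.08 -> [605.2  33.2 337.6] -4.7
   [-0.35, 0.85, -0.0] turn 0.08 -> [687.1  -8.6 337.6] -8.3
   [-0.0, -0.0, 0.98] turn -0.0 -> [687.1  -8.6 239.6] -8.3
```

```bash
python3 -m crank '[[-0.09,0.16,0,0,0,0.02,1],[-0.2,0.36,0,0,0,0.04,1],[-0.33,0.58,0,0,0,0.06,1],[-0.45,0.8,-0.01,0,0,0.08,1]]' >/dev/null && python3 -m crank '[[-0.13,0.27,0,0,0,0.03,1],[-0.27,0.54,0,0,0,0.05,1],[-0.4,0.82,-0.01,0,0,0.08,1]]' >/dev/null && python3 -m crank '[[-0.11,0.27,0,0,0,0.03,1],[-0.22,0.54,0,0,0,0.05,1],[-0.3,0.74,0,0,0,0.08,1],[-0.35,0.85,0,0,0,0.08,1],[-0.35,0.85,0,0,0,0.08,1],[-0.35,0.85,0,0,0,0.08,1],[-0.35,0.85,0,0,0,0.08,1]]'
python3 -c "
from h import *
plan((686.9,-8.8,241.5,-8.3))"
```

```text
time_s: 41.35
eef_pos: [686.8, -8.1, 337.2]
ee_rot: [-0.0, 0.756, 0.654, -0.0]
force: [0.7, -0.9, -1.3]
grip_width: 0.52
grip_force: 41.4
from [686.8  -8.1 337.2] -8.2
   [-0.01, 0.0, 0.96] turn 0.0 -> [686.7  -9.1 241.2] -8.2
```

```bash
python3 -m crank '[[0,0,0.25,0,0,0,1],[0,0,0.5,0,0,0,1],[0,0,0.72,0,0,0,1],[0,0,0.86,0,0,0,1],[0,0,0.94,0,0,0,1],[0,0,0.95,0,0,0,1],[0,0,0.96,0,0,0,1],[0,0,0.96,0,0,0,1]]' && python3 -m crank '[[0,0,0,0,0,0,0.5],[0,0,0,0,0,0,0.2],[0,0,0,0,0,0,0],[0,0,0,0,0,0,0],[0,0,0,0,0,0,0],[0,0,0,0,0,0,0]]' && python3 -m crank '[[0,0,-0.2,0,0,0,0],[0,0,-0.5,0,0,0,0],[0,0,-0.97,0,0,0,0],[0,0,-0.97,0,0,0,0],[0,0,-0.97,0,0,0,0]]'
python3 w.py 686 -8 40 108 122
python3 -c "
from h import *
plan((439.9,195.5,335,92.5),(439.9,195.5,235))"
```

```text
time_s: 42.15
eef_pos: [687.4, -8.6, 242.7]
ee_rot: [0.001, 0.756, 0.654, 0.001]
force: [-0.2, 0.1, -1.1]
grip_width: 0.521
grip_force: 41.4
time_s: 42.75
eef_pos: [687.3, -8.6, 241.7]
ee_rot: [0.0, 0.756, 0.654, 0.0]
force: [0.8, 0.0, 0.2]
grip_width: 1.001
grip_force: 0.0
time_s: 43.25
eef_pos: [687.2, -8.6, 339.6]
ee_rot: [0.001, 0.756, 0.654, 0.001]
force: [-0.6, -0.2, -0.2]
grip_width: 1.003
grip_force: 0.0
4614 z [111. 113. 114.] circ [array([688.2,  -6.3]), np.float64(22.7)] rect (array([688.2,  -6.1]), array([45., 44.]), 80.69)
from [687.2  -8.6 338. ] -8.3
   [0.55, -0.91, 0.01] turn -0.75 -> [605.   58.9 337. ] 25.5
   [0.97, -0.45, 0.01] turn -0.74 -> [522.7 127.2 336. ] 58.8
   [0.53, 0.08, 0.01] turn -0.37 -> [481.5 161.5 335. ] 75.4
   [0.49, 0.22, 0.0] turn -0.38 -> [439.6 195.1 335. ] 92.5
   [-0.0, 0.0, 1.0] turn -0.0 -> [439.6 195.1 235. ] 92.5
```

Jar back within about 1 mm. Now the mill.

```bash
python3 -m crank '[[0.14,-0.23,0,0,0,-0.19,0],[0.28,-0.46,0,0,0,-0.38,0],[0.42,-0.7,0,0,0,-0.57,0],[0.55,-0.91,0.01,0,0,-0.75,0],[0.55,-0.91,0.01,0,0,-0.75,0]]' >/dev/null && python3 -m crank '[[0.24,-0.11,0,0,0,-0.19,0],[0.49,-0.22,0,0,0,-0.37,0],[0.73,-0.34,0,0,0,-0.56,0],[0.97,-0.45,0.01,0,0,-0.74,0],[0.97,-0.45,0.01,0,0,-0.74,0]]' >/dev/null && python3 -m crank '[[0.27,0.04,0,0,0,-0.19,0],[0.53,0.08,0.01,0,0,-0.37,0],[0.53,0.08,0.01,0,0,-0.37,0]]' >/dev/null && python3 -m crank '[[0.25,0.11,0,0,0,-0.19,0],[0.49,0.22,0,0,0,-0.38,0],[0.49,0.22,0,0,0,-0.38,0],[0.49,0.22,0,0,0,-0.38,0],[0.49,0.22,0,0,0,-0.38,0],[0.49,0.22,0,0,0,-0.38,0]]'
python3 w.py 440 196 35 85 120
python3 -c "
from h import *
plan((439.9,195.5,235,92.5))"
```

```text
time_s: 45.2
eef_pos: [440.6, 194.4, 335.5]
ee_rot: [-0.0, -0.021, 1.0, -0.0]
force: [-0.4, -0.3, 0.5]
grip_width: 0.999
grip_force: 0.0
4247 z [ 96. 102. 110.] circ [array([443.1, 198.4]), np.float64(22.8)] rect (array([442.5, 198.4]), array([44.4, 44.6]), 17.18)
from [440.4 194.5 335.5] 92.4
   [0.0, 0.0, 0.5] turn -0.0 -> [440.4 194.5 285.5] 92.4
   [0.0, 0.01, 0.51] turn -0.0 -> [440.4 195.5 234.5] 92.4
```

```bash
python3 -m crank '[[0,0.01,0.25,0,0,0,0],[0,0.01,0.5,0,0,0,0],[0,0.01,0.75,0,0,0,0],[0,0.01,1,0,0,0,0],[0,0.01,1,0,0,0,0],[0,0.01,1,0,0,0,0],[0,0.01,1,0,0,0,0]]' 40 && python3 -m crank '[[0,0,0,0,0,0,0.2],[0,0,0,0,0,0,0.4],[0,0,0,0,0,0,0.6],[0,0,0,0,0,0,1],[0,0,0,0,0,0,1],[0,0,0,0,0,0,1],[0,0,0,0,0,0,1],[0,0,0,0,0,0,1]]' 40 && python3 -m crank '[[0,0,-0.15,0,0,0,1],[0,0,-0.4,0,0,0,1],[0,0,-0.7,0,0,0,1],[0,0,-1,0,0,0,1],[0,0,-1,0,0,0,1],[0,0,-1,0,0,0,1]]'
python3 -c "
from h import *
plan((614.3,-62.6,338,82.2),(614.3,-62.6,241))"
```

```text
time_s: 45.95
eef_pos: [440.2, 196.1, 237.0]
ee_rot: [0.001, -0.022, 1.0, 0.0]
force: [-0.2, 0.1, -0.3]
grip_width: 0.997
grip_force: 0.0
time_s: 46.75
eef_pos: [439.9, 196.2, 236.4]
ee_rot: [0.001, -0.022, 1.0, 0.0]
force: [-0.7, 0.3, 7.1]
grip_width: 0.511
grip_force: 40.0
time_s: 47.35
eef_pos: [439.5, 196.0, 335.4]
ee_rot: [-0.0, -0.022, 1.0, -0.0]
force: [-1.0, -0.6, -3.1]
grip_width: 0.508
grip_force: 41.0
from [439.5 196.  335.4] 92.5
   [-0.54, -0.89, -0.01] turn 0.08 -> [497.3 109.5 336.4] 88.9
   [-0.6, -0.85, -0.01] turn 0.07 -> [555.7  23.4 337.4] 85.8
   [-0.65, -0.81, -0.01] turn 0.08 -> [614.6 -62.2 338.4] 82.2
   [0.0, -0.0, 0.97] turn -0.0 -> [614.6 -62.2 241.4] 82.2
```

```bash
python3 -m crank '[[-0.11,-0.18,0,0,0,0.02,1],[-0.25,-0.4,0,0,0,0.04,1],[-0.4,-0.65,0,0,0,0.06,1],[-0.54,-0.89,-0.01,0,0,0.08,1]]' >/dev/null && python3 -m crank '[[-0.2,-0.28,0,0,0,0.02,1],[-0.4,-0.56,0,0,0,0.05,1],[-0.6,-0.85,-0.01,0,0,0.07,1]]' >/dev/null && python3 -m crank '[[-0.21,-0.26,0,0,0,0.03,1],[-0.42,-0.52,0,0,0,0.05,1],[-0.57,-0.71,0,0,0,0.08,1],[-0.65,-0.81,-0.01,0,0,0.08,1],[-0.65,-0.81,-0.01,0,0,0.08,1],[-0.65,-0.81,-0.01,0,0,0.08,1],[-0.65,-0.81,-0.01,0,0,0.08,1]]'
python3 -c "
from h import *
plan((614.3,-62.6,241.3,82.2))"
```

```text
time_s: 48.75
eef_pos: [614.5, -61.3, 338.1]
ee_rot: [-0.001, 0.068, 0.998, 0.0]
force: [-0.4, 0.0, -1.0]
grip_width: 0.51
grip_force: 41.1
from [614.5 -61.3 338.1] 82.2
   [-0.0, -0.01, 0.97] turn 0.0 -> [614.3 -62.3 241.1] 82.2
```

```bash
python3 -m crank '[[0,-0.01,0.25,0,0,0,1],[0,-0.01,0.5,0,0,0,1],[0,-0.01,0.72,0,0,0,1],[0,-0.01,0.86,0,0,0,1],[0,-0.01,0.94,0,0,0,1],[0,-0.01,0.96,0,0,0,1],[0,-0.01,0.97,0,0,0,1],[0,-0.01,0.97,0,0,0,1]]' && python3 -m crank '[[0,0,0,0,0,0,0.5],[0,0,0,0,0,0,0.2],[0,0,0,0,0,0,0],[0,0,0,0,0,0,0],[0,0,0,0,0,0,0],[0,0,0,0,0,0,0]]' && python3 -m crank '[[0,0,-0.2,0,0,0,0],[0,0,-0.5,0,0,0,0],[0,0,-0.97,0,0,0,0],[0,0,-0.97,0,0,0,0],[0,0,-0.97,0,0,0,0]]' && python3 -m crank '[[0.3,0.3,0,0,0,0,0],[0.7,0.7,0,0,0,0,0],[1,1,0,0,0,0,0],[1,1,0,0,0,0,0],[1,1,0,0,0,0,0]]' >/dev/null && python3 -m crank '[[0.3,0.3,0,0,0,0,0],[0.7,0.7,0,0,0,0,0],[1,1,0,0,0,0,0],[1,1,0,0,0,0,0],[1,1,0,0,0,0,0]]'
python3 - <<'E'
from h import *
for n in("top","scene"):
    p,d=capture(n);cv2.imwrite(f"pics/{n}9.png",p[:,:,::-1]);np.save(f"pics/{n}9.npy",d)
cv2.imwrite("pics/c9.png",np.hstack([cv2.imread("pics/top9.png")[100:320,140:480],cv2.imread("pics/scene9.png")[130:350,120:520]]))
E
sed 's/top0/top9/g' m.py>m9.py; python3 m9.py 2>&1|grep -v tray
```

```text
time_s: 49.55
eef_pos: [614.9, -63.1, 242.5]
ee_rot: [0.001, 0.068, 0.998, -0.0]
force: [-0.7, -0.6, -1.2]
grip_width: 0.509
grip_force: 41.1
time_s: 50.15
eef_pos: [614.7, -63.1, 241.8]
ee_rot: [0.0, 0.068, 0.998, -0.0]
force: [-0.1, -1.1, -0.0]
grip_width: 0.997
grip_force: 0.0
time_s: 50.65
eef_pos: [614.6, -63.1, 339.5]
ee_rot: [0.001, 0.068, 0.998, -0.0]
force: [-0.7, 0.6, -0.5]
grip_width: 1.001
grip_force: 0.0
time_s: 51.65
eef_pos: [444.2, 162.1, 338.4]
ee_rot: [-0.0, 0.068, 0.998, -0.0]
force: [-0.6, -0.1, -0.5]
grip_width: 1.005
grip_force: 0.0
mat (array([444.3,  80.9]), array([111.2, 171.3]), 2.31)
board ((447.83099365234375, -258.1600036621094), 51.95798873901367) ((383.6104736328125, 270.87078857421875), (46.98121643066406, 48.43566131591797), 159.31832885742188)
rimdepth (array([652.8, -67. ]), array([200.2, 138.9]), 81.79) 14.63921482677843
jar 138 zmax 112.0 med [682.5  -8.4 111. ] box (array([684.2, -10.4]), array([42.1, 43.9]), 74.88) circ [array([685.3,  -9.6]), np.float64(22.8)]
mill 411 zmax 115.0 med [613.6 -63.7 107.6] box (array([615. , -63.8]), array([43.2, 44.5]), 47.13) circ [array([615.5, -64.1]), np.float64(22.9)]
cart 625 zmax 130.0 med [ 661.5 -130.6  105.3] box (array([ 667.6, -131.8]), array([45. , 51.6]), 86.5) circ [array([ 667.4, -132.5]), np.float64(32.3)]
Traceback (most recent call last):
  File "m9.py", line 13, in <module>
    Q=W[m];print(nm,len(Q),"zmax",Q[:,2].max().round(),"med",np.median(Q,0).round(1),"box",rect(Q),"circ",[np.round(x,1) for x in cv2.minEnclosingCircle(Q[:,:2].astype(np.float32))])
                                  ~~~~~~~~~~^^
ValueError: zero-size array to reduction operation maximum which has no identity
```

View pics/c9.png

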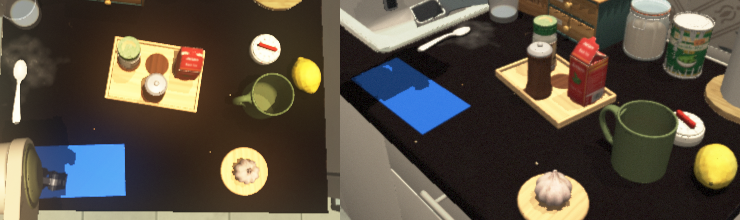

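The jar (128,50), mill (154,86) and carton (190,62) are back within about 2 mm of their starts. The garlic stands mid-board (245,172), and the mug and spoon are unmoved.

```bash
python3 -c "
from rig import ticket
print(ticket.finish_job())"
```

```text
the job is handed in; nothing more can be done
None
```

The garlic is upright in the middle of the round board. The jar, carton and mill are back upright on their tray seats, within about 2 mm of where they started by the top camera. The mug and teaspoon look unmoved, and the job is handed in at about 52 s of the 134 s allowed, though the hand-in gave no verdict.

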